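# Load a battery pack against the sprung contact of the analyser

### The job

Load the longer of the two battery packs into the analyser's cradle. Lift it out of the rack by its ends, set it down flat on the bench and let go, then take it again by its sides; with its nose (the ribbed end) push the sprung contact fully home, without forcing it, and lower the pack flat onto the cradle floor so that its tail is caught behind the steel lip. Let go and leave the shorter pack and everything else where they are.

Things in the scene. Friction and masses are not known exactly. Their poses are not given: they have to be found in the camera images.
- long_pack: Pack to load: black block, 64 long (x), 50 wide (y), 44 high, 0.3 kg. Origin: centre of underside. +x is the nose: the end with two brass strips and, on the otherwise flat top, a cross rib 3 high, 10 wide, centred 12 behind the nose face. Starts upright in either slot of the rack, underside 8 above the bench. (mm)
- long_pack_nose (a point): Centre of the long pack's nose face, 32 ahead of its origin and 22 above its underside. (mm)
- short_pack: The other pack, of the same make, width and height but only 48 long: wrong for this cradle. It stands in the other slot and stays there. (mm)
- rack: Fixed grey rack: base 76 (x) by 135 (y), 8 thick; three walls 60 long (x), 5 thick, up to 56 above the bench; two slots along x, 56 wide, centred at y = +31 and -31, open at both ends. Walls stand 4 above the packs, so a pack can be gripped only by its ends (closing along x), which overhang the walls by 2. Origin: centre of underside. (mm)
- cradle: Fixed battery analyser. Origin: on the bench under the seated pack's centre; +x from steel lip to sprung contact. Base plate x -80 to 175, y -56 to 56. Behind the contact a steel spring block, x from about 48 to 98, 65 high, then the housing, x 103 to 173, 67 high. The block is clamped by eye, up to 5 farther along x in some set-ups: feel where the contact is met and bottoms. (mm)
- cradle_floor (a point): Centre of the cradle floor, 12 above the bench; a seated pack's origin is here, nose to the cradle's +x. Low side rails from x -28 to 12 of it: inner faces at y = -28 and +28, outer faces at -36 and +36, tops 7 above the floor. (mm)
- cradle_lip (a point): Middle of the top inner edge of the steel lip that catches the pack's tail: 32 behind cradle_floor (cradle -x) and 12 above the floor. The lip is 10 thick (away from the pack) and 44 wide. (mm)
- plunger (a joint): Travel of the sprung brass contact along the cradle's +x: 0 out at rest (4 N), 0.018 m fully home on a hard stop (10 N). Flat face y -17 to 17, 5 to 39 above the floor, at x 16.5 to 21.5 from cradle_floor at rest (differs by set-up). A seated pack keeps it pressed in by 10.5 to 15.5, and is held back against the lip. (mm)
- multimeter: Bystander, loose: yellow bench multimeter lying flat, 150 x 78 x 40; origin under its centre (mm). Leave alone.
- solder_spool: Bystander, loose: aluminium solder spool standing on end, diameter 56, 46 high; origin under its centre (mm). Leave alone.
- screwdriver: Bystander, loose: screwdriver, 190 long, lying crosswise; origin about its middle, x along it (mm). Leave alone.
- mug: Bystander, loose: white mug, diameter 80, 92 high; origin under its centre (mm). Leave alone.
- parts_bin: Bystander, loose: small red open bin, 110 x 80 x 40; origin under its centre (mm). Leave alone.
- flux_jar: Bystander, loose: amber glass jar, diameter 52, 60 high; origin under its centre (mm). Leave alone.
Mind the look-alikes: they are no part of the job. What is shaped like the long_pack but blue is not meant.

How it is judged:
On the way, in this order (a step that is already met when the one before it is completed fails the run):
1. the long pack stands flat on the bench, out of the rack, let go and still (height (world z) of long_pack below 0.005 m and angle between long_pack's own z axis and vertical below 0.06 rad and contact force between long_pack and the fingers below 0.1 N and linear speed of long_pack below 0.02 m/s), for 0.2 s.
2. the long pack holds the sprung contact pressed fully home (within 1.5 mm of its 18 mm stroke) (value of joint plunger above 0.0165 m and contact force between long_pack and plunger above 2 N), for 0.1 s.
At the end, for the whole second after the job is handed in: The long pack is at rest, flat (0.06 rad) on the cradle floor (2 mm), nose to the contact, square within 0.12 rad, tail behind the lip: origin within 3 mm along and 4.5 mm across of the seated place; the contact stays pressed in by 8 to 17 mm (x of long_pack in the frame of cradle between -0.003 and 0.003 m and y of long_pack in the frame of cradle between -0.0045 and 0.0045 m and z of long_pack in the frame of cradle between 0.01 and 0.0145 m and x of long_pack_nose in the frame of cradle above 0.027 m and angle between the x axis of long_pack and the x axis of cradle, either way round below 0.12 rad and angle between long_pack's own z axis and vertical below 0.06 rad and linear speed of long_pack below 0.02 m/s and value of joint plunger between 0.008 and 0.0172 m); the robot touches nothing.
It fails at once if the contact is forced: more than 45 N between the pack and the contact (contact force between long_pack and plunger above 45 N).
It fails at once if the short pack is moved more than 20 mm (distance of short_pack from where it was at the start of the episode above 0.02 m).
It fails at once if a bystander is moved more than 30 mm (distance of any of multimeter, solder_spool, screwdriver, mug, parts_bin, flux_jar from where it was at the start of the episode above 0.03 m).
It also fails if it takes over 61 s, if anything falls off the work surface, if the arm or the gripper's body presses on something with over 40 N, if the wrist force passes 120 N, or if a joint passes its speed limit or range.

### The arm

A 7-joint arm with a two-finger parallel gripper is mounted at the origin on the work surface. World frame = base frame: x ahead of the robot, y to its left, z up, the work surface at z = 0. Lengths are in m, angles in rad, forces in N, time in s.
With the tool pointing down it reaches from about 0.4 to 0.85 m from the base axis. Payload 10.4 kg.
Tool frame: the origin (TCP) lies at the very end of the fingers, on their centre line; the grasp point (between the pads) lies 19 mm behind it; z points along the fingers, y is the line along which they close (so a half turn about z gives the same grasp; the last joint's range is limited). The gripper opens to 87 mm and grips with 3 to 60 N. Pads are 19 mm wide; open, the fingers measure 117 mm over their backs; the gripper's body (75 mm by 190 mm) begins 51 mm behind the grasp point.
Start: joints at [-1.328, 0.332, -0.065, 1.46, 0.022, 1.35, -0.088], TCP at [0.164, 0.603, 0.223] pointing down, gripper open.
Joint ranges: [-2.6, 2.6], [-0.5, 2.12], [-1.47, 1.34], [0.16, 2.42], [-1.27, 4.41], [0.06, 2.06], [-2.6, 2.6]. Speed limits (rad/s): [2.22, 2.22, 2.79, 2.79, 3.14, 3.14, 3.14].

### API

Orientations are given as a unit quaternion [x, y, z, w].
In Python, from bench import status, camera, order gives the robot as it stands.
- The arm moves only by the tool jog_arm, never from a script. Its argument "plan" is a list of rows, each a list of 7 numbers: the turn, a rotation vector about the tool's x, y, z in rad, then the shift along the tool's x, y, z in mm, then the opening, from -1 (shut) to 1 (fully open). A call has 1 to 12 rows; each row is the pose to reach, as a shift and turn from the pose commanded when the call began, along the tool's axes at that moment; what a row does not reach only later rows make up. A row lasts 1/10 s, in which the tool goes at most 50 mm and 8.59 degrees, less where a joint would pass 70% of its speed; a pose out of reach is approached as far as the arm can. A call with a gripper value outside its range is refused whole. The fingers move at their own pace and stop on an object; "squeeze" is the grip in N (left out, the last holds). Time passes only in rows, so rows that repeat a pose let the fingers close. It gives the time, the measured TCP pose, the force, the opening and the grip force at its end, in the units of the state.
- status.read_state(): the state, without advancing time (a new reading comes with each control period).
- camera(name): name is "scene" or "top" or "wrist"; returns a dict with "image" (420x560x3 uint8, red, green, blue), "z_map" (420x560 float32, m along the optical axis (not along the pixel's ray), 0 where there is no reading), "fx", "fy", "cx", "cy" (pixels), "world_from_camera" (4x4, takes a point from camera to world coordinates); the wrist camera has in their place "mount" (4x4, takes a point from camera to tool coordinates, whose origin is the TCP and whose axes are the flange's). Camera axes: x right, y down, z forward; pixel columns grow to the right and rows downward; lengths in m; the calibration is good to about 2 mm. A picture is of the moment at which its call begins: read the wrist's pose just before it.
- order.close_job(): hands the job in; it is judged then, once.
The state is a dict: "time": time; "joint_positions": joint angles; "joint_vel": joint speeds; "joint_torque": joint torques, N m; "ee_pos": TCP position; "eef_rot": TCP orientation; "ft_force": force on the tool from outside, world axes, zero at the start; "torque": the same for the moment, N m; "width": finger opening in m; "grip_force": force on a finger pad.
Only numpy, scipy, OpenCV 4.12 (cv2) and the standard library are available. Lean on these libraries where they do the work, as an engineer would, in place of code of your own. Each camera call takes 0.05 s, during which the arm holds its last target. There are 200 camera calls.

## Working session

There is one attempt and no reset: what is moved stays moved. The work goes in short steps, Python scripts to look and compute and a tool call to move; the robot and the scene stay as the last step left them, time stands still between calls to the robot, and variables do not carry over. Pictures are saved under pics/ and viewed, at most 10 in all, crops included, and the job is handed in when it is done.

Besides the shell and the picture viewer there is one more tool, called after "Request:" in YAML: its name, and indented under it one key for each argument. jog_arm: Moves the arm, as the interface text tells. Its arguments: {"type":"object","properties":{"plan":{"type":"array"},"squeeze":{"type":"number"}},"required":["plan"]}

```bash
mkdir -p pics; ls; python3 - <<'E'
from bench import status, camera
import cv2,pickle
print(status.read_state())
for n in("scene","top"):
    c=camera(n); pickle.dump(c,open(f"pics/{n}0.pkl","wb")); cv2.imwrite(f"pics/{n}0.png",c["image"][...,::-1]); print(n,c["fx"],c["cx"],c["cy"],c["world_from_camera"])
E
```

```text
pics
{'time': 0.0, 'joint_positions': array([-1.32762485,  0.33285266, -0.06472094,  1.4609472 ,  0.02159364,
        1.34986395, -0.08850472]), 'joint_vel': array([-0.00085285,  0.00129642, -0.00028636, -0.00132677, -0.00173026,
       -0.00183777,  0.00049283]), 'joint_torque': array([-3.98709371e-04, -6.23263121e+01,  2.42995564e-02, -3.89899850e+01,
       -6.14530127e-02,  3.98215838e-02,  1.16122183e-04]), 'ee_pos': array([0.16404985, 0.60269372, 0.22176317]), 'eef_rot': array([ 1.32477717e-01,  9.91185745e-01, -6.84722159e-04, -6.62247372e-05]), 'ft_force': array([-0.04115037,  0.05551497,  0.69056903]), 'torque': array([-0.05080425, -0.01203947,  0.04471252]), 'grip_force': 0.0, 'width': 0.08726283388000032}
scene 416.8060380501321 282.14047150552636 209.58286567284057 [[ 0.18244947  0.83780196 -0.51458729  1.14098526]
 [ 0.98314505 -0.14920169  0.10566297 -0.12631113]
 [ 0.01174735 -0.5251921  -0.85090262  1.06363863]
 [ 0.          0.          0.          1.        ]]
top 447.13264323479126 274.0696751639095 212.3075465784413 [[-0.02828513 -0.99045862  0.1348765   0.36519876]
 [-0.99950057  0.02992577  0.01015173 -0.00709969]
 [-0.01409115 -0.13452199 -0.99081041  1.36678607]
 [ 0.          0.          0.          1.        ]]
```

View pics/scene0.png

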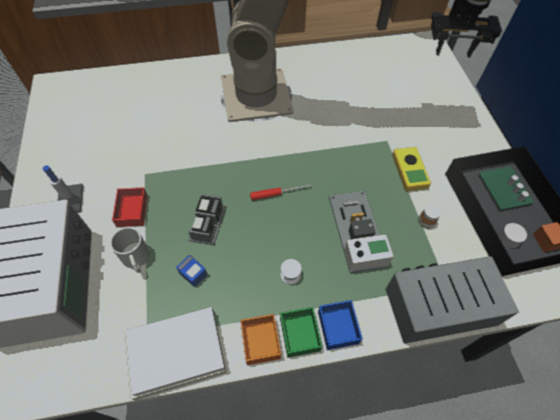

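View pics/top0.png

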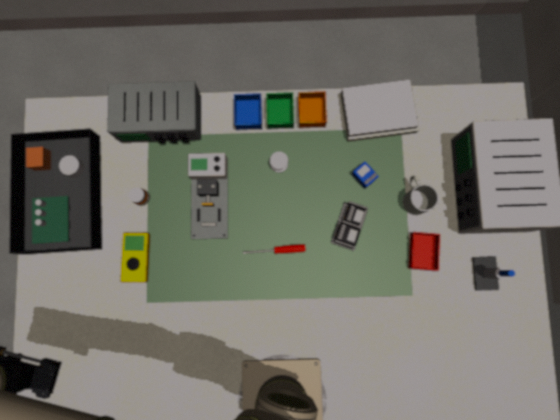

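The overview shows the rack at about top px (350,225) and the cradle at about (208,200), with its housing farther from the robot. The blue look-alike is at (365,174). Next I'll zoom in and take point-cloud measurements.

```bash
cat > h.py <<'E'
import numpy as np,cv2,pickle
from bench import status,camera
from scipy.spatial.transform import Rotation as R
def cloud(c,T=None):
    T=c["world_from_camera"] if T is None else T
    z=c["z_map"]; v,u=np.mgrid[:z.shape[0],:z.shape[1]]
    p=np.stack([(u-c["cx"])/c["fx"]*z,(v-c["cy"])/c["fy"]*z,z],-1)
    w=p@T[:3,:3].T+T[:3,3]; w[z==0]=np.nan
    return w
def wrist(name):
    s=status.read_state(); c=camera("wrist")
    T=np.eye(4);T[:3,:3]=R.from_quat(s["eef_rot"]).as_matrix();T[:3,3]=s["ee_pos"]
    c["T"]=T@c["mount"]; pickle.dump((s,c),open(f"pics/{name}.pkl","wb")); cv2.imwrite(f"pics/{name}.png",c["image"][...,::-1])
    return s,c
def rect(P): # min area rect of xy points (m)
    (x,y),(a,b),t=cv2.minAreaRect((P[:,:2]*1000).astype(np.float32)); return np.round([x,y,a,b,t],1)
E
python3 - <<'E'
from h import *
c=pickle.load(open("pics/top0.pkl","rb")); w=cloud(c); im=c["image"]
a=cv2.resize(im[190:260,320:380],None,fx=6,fy=6,interpolation=2)
b=cv2.resize(im[145:245,180:240],None,fx=5,fy=5,interpolation=2)
o=np.zeros((500,700,3),np.uint8);o[:420,:360]=a;o[:500,370:670]=b
cv2.imwrite("pics/zoom.png",o[...,::-1])
print(np.nanmedian(w[280:290,200:220,2]))
for nm,(r0,r1,c0,c1) in dict(rack=(190,260,320,380),cr=(145,245,180,240)).items():
    q=w[r0:r1,c0:c1].reshape(-1,3)
    for lo,hi in((.008,.04),(.04,.09)):
        m=(q[:,2]>lo)&(q[:,2]<hi); print(nm,lo,m.sum(),rect(q[m]),np.median(q[m],0))
# wrist mount
s,cw=wrist("w0"); print(cw["mount"],cw["fx"])
E
```

```text
0.0006993065098312989
rack 0.008 217 [ 508.7 -229.5  204.2  155.9   10. ] [ 0.5070324  -0.20377014  0.01188213]
rack 0.04 816 [ 502.2 -221.1   64.2  129.1   69. ] [ 0.49486646 -0.22036386  0.05249853]
cr 0.008 1739 [610.2 196.6 179.5 272.4  85.8] [0.55352869 0.19986679 0.01269408]
cr 0.04 1321 [650.9 204.7 113.1 157.8  89. ] [0.67447328 0.20242414 0.06616981]
[[-2.18807935e-04 -9.68199109e-01 -2.50180811e-01  6.78095578e-02]
 [ 9.99999975e-01 -2.25466192e-04 -2.04557287e-06  9.76696342e-04]
 [-5.44267930e-05 -2.50180805e-01  9.68199133e-01 -1.61177923e-01]
 [ 0.00000000e+00  0.00000000e+00  0.00000000e+00  1.00000000e+00]] 308.23744682128853
```

View pics/zoom.png

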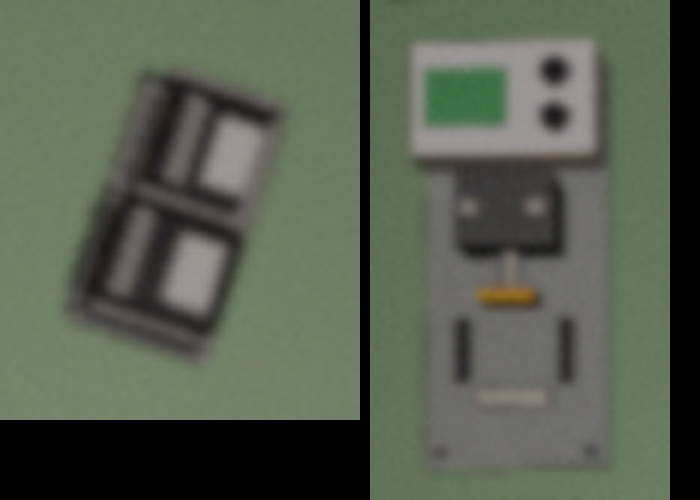

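```bash
cat >> h.py <<'E'
def plan(p,yaw,s=None):
    """move numbers from the current pose: target TCP (m), tool-y yaw (deg), pointing down"""
    s=s or status.read_state(); R0=R.from_quat(s["eef_rot"]); a=np.radians(yaw)
    y=np.array([np.cos(a),np.sin(a),0]); z=np.array([0,0,-1.]); x=np.cross(y,z)
    R1=R.from_matrix(np.stack([x,y,z],1))
    return np.round((R0.inv()*R1).as_rotvec(),3),np.round(R0.inv().apply(np.array(p)-s["ee_pos"])*1000,1)
E
python3 -c "
from h import *
print(plan([.53,.2,.2],88))"
```

```text
(array([-0.001, -0.   , -0.231]), array([-458.8, -292.5,   22.3]))
```

Request:
jog_arm:
  plan:
    - [0, 0, -0.231, -459, -292, 22, 1]
    - [0, 0, -0.231, -459, -292, 22, 1]
    - [0, 0, -0.231, -459, -292, 22, 1]
    - [0, 0, -0.231, -459, -292, 22, 1]
    - [0, 0, -0.231, -459, -292, 22, 1]
    - [0, 0, -0.231, -459, -292, 22, 1]
    - [0, 0, -0.231, -459, -292, 22, 1]
    - [0, 0, -0.231, -459, -292, 22, 1]
    - [0, 0, -0.231, -459, -292, 22, 1]
    - [0, 0, -0.231, -459, -292, 22, 1]
    - [0, 0, -0.231, -459, -292, 22, 1]
    - [0, 0, -0.231, -459, -292, 22, 1]

```text
time: 1.35
ee_pos: [0.5338, 0.1939, 0.2001]
eef_rot: [0.022, 1.0, -0.001, 0.001]
ft_force: [-0.1, -0.7, 0.6]
width: 0.0868
grip_force: 0.0
```

```bash
python3 -c "
from h import *
s,c=wrist('w1');print(s['ee_pos'],s['eef_rot'],s['time'],s['joint_vel'].round(3))
w=cloud(c,c['T'])
print(plan([.50,-.22,.22],69))
for p in [(200,280),(100,280),(300,280)]: print(p,w[p])
"
```

```text
[0.53379283 0.19391725 0.20013426] [ 2.19771362e-02  9.99757273e-01 -1.44255190e-03  5.65966484e-04] 1.35 [-0.056 -0.024 -0.085  0.023 -0.017  0.009 -0.083]
(array([-0.001,  0.   ,  0.326]), array([  14.9, -418.3,  -19.3]))
(200, 280) [0.5431724  0.19054669 0.0112243 ]
(100, 280) [ 4.32432029e-01  1.95562308e-01 -4.28597893e-04]
(300, 280) [0.64185698 0.18657296 0.06362057]
```

View pics/w1.png

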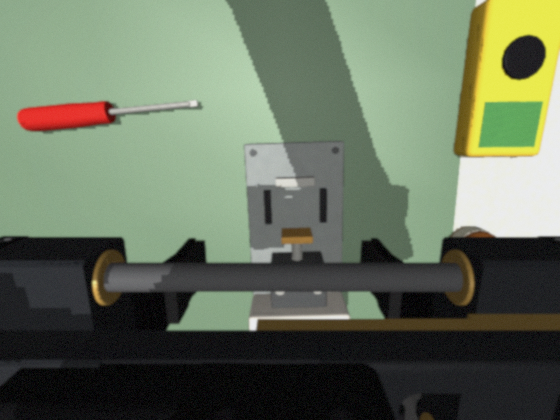

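The wrist view shows the lip at (294,182), the rails at (267,207) and (323,205), and the brass contact at (297,236). The gripper covers rows below 240. I'll shift +x, go lower and take the picture at rest.

Request:
jog_arm:
  plan:
    - [0, 0, 0, -60, 7, 40, 1]
    - [0, 0, 0, -60, 7, 40, 1]
    - [0, 0, 0, -60, 7, 40, 1]
    - [0, 0, 0, -60, 7, 40, 1]
    - [0, 0, 0, -60, 7, 40, 1]
    - [0, 0, 0, -60, 7, 40, 1]

```text
time: 2.0
ee_pos: [0.5901, 0.2063, 0.1615]
eef_rot: [0.017, 1.0, 0.001, 0.0]
ft_force: [0.5, 0.3, -0.2]
width: 0.0867
grip_force: 0.0
```

```bash
python3 - <<'E'
from h import *
s,c=wrist('w2');print(s['ee_pos'],s['eef_rot'],s['time'],abs(s['joint_vel']).max())
w=cloud(c,c['T']); 
q=w[:240].reshape(-1,3); im=c['image'][:240].reshape(-1,3).astype(int)
for lo,hi in((-.01,.008),(.009,.015),(.015,.022),(.022,.03),(.04,.06)):
    m=(q[:,2]>lo)&(q[:,2]<hi)&(abs(q[:,1]-.2)<.1)&(q[:,0]>.4); print(lo,m.sum(),rect(q[m]) if m.sum()>3 else '')
cv2.imwrite("pics/z2.png",cv2.resize(c['image'][60:260,170:430],None,fx=3,fy=3,interpolation=2)[...,::-1])
E
```

```text
[0.59014905 0.20634384 0.16151968] [1.69475468e-02 9.99856132e-01 5.47181139e-04 4.44260270e-04] 2.0 0.0029641487061443676
-0.01 30330 [521.5 200.  200.  239.8  90. ]
0.009 13843 [532.9 181.1 164.7 204.7  89.2]
0.015 849 [512.7 185.2 215.6  90.5  24. ]
0.022 623 [561.9 206.9  58.5  91.3  89.5]
0.04 793 [591.6 207.4  59.3  33.2  88.2]
```

View pics/z2.png

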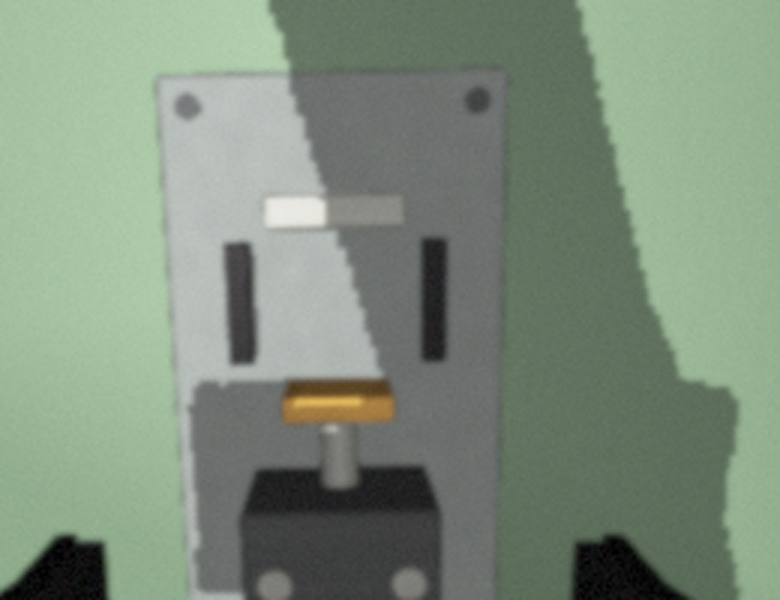

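Zoomed wrist view (3x, offset 170,60): plate rear corners at (157,76) and (507,70), lip at (264–402, 195–228), rails at (225–256, 242–363) and (421–447, 238–360), and the brass contact's top edge at (286–393, 381). I'll cast rays for these.

```bash
cat >> h.py <<'E'
def ray(c,T,u,v,z):
    d=T[:3,:3]@np.array([(u-c["cx"])/c["fx"],(v-c["cy"])/c["fy"],1]); return T[:3,3]+d*(z-T[2,3])/d[2]
E
python3 - <<'E'
from h import *
s,c=pickle.load(open('pics/w2.pkl','rb'));T=c['T'];w=cloud(c,T)
P=dict(plA=(157,76,.012),plB=(507,70,.012),lipoA=(264,196,.024),lipoB=(402,194,.024),lipiA=(264,229,.024),lipiB=(402,227,.024),
rLa=(225,243,.019),rLb=(249,242,.019),rLc=(256,362,.019),rLd=(231,364,.019),rRa=(421,238,.019),rRb=(447,239,.019),rRc=(445,360,.019),rRd=(420,361,.019),
cA=(286,381,.051),cB=(391,381,.051),cC=(284,397,.051),cD=(393,397,.051),plRlow=(495,580,.012),blkA=(244,514,.077),blkB=(440,512,.077))
for k,(u,v,z) in P.items():
    u0,v0=170+u/3-1/3,60+v/3-1/3; p=ray(c,T,u0,v0,z); print(k,(p*1000).round(1), (w[int(round(v0)),int(round(u0))]*1000).round(1))
print((np.nanmedian(w[60:90,250:310].reshape(-1,3),0)*1000).round(1), (w[125:185,260:295].reshape(-1,3)[:,2].mean()*1000))
print((T[:3,3]*1000).round(1))
E
```

```text
plA [478.3 153.9  12. ] [4.766e+02 1.518e+02 1.000e-01]
plB [480.3 263.6  12. ] [478.5 266.2  -1. ]
lipoA [515.9 186.4  24. ] [515.7 185.8  11.3]
lipoB [516.8 229.3  24. ] [516.2 230.6  10.3]
lipiA [525.9 185.9  24. ] [526.1 185.1   9.9]
lipiB [526.8 229.1  24. ] [526.7 230.4   9.8]
rLa [529.9 172.8  19. ] [530.2 173.   18.5]
rLb [529.8 180.5  19. ] [529.7 180.   10.8]
rLc [568.5 180.5  19. ] [569.4 179.7  10.8]
rLd [568.9 172.2  19. ] [569.1 172.4  17.7]
rRa [530.5 235.5  19. ] [530.7 236.1  11.7]
rRb [531.1 243.8  19. ] [530.9 244.8  12.8]
rRc [570.  242.9  19. ] [571.6 243.9  10.8]
rRd [570.  234.7  19. ] [571.4 235.7  10.4]
cA [569.7 192.1  51. ] [577.  189.6  10.8]
cB [570.7 223.3  51. ] [578.1 225.4  11.5]
cC [574.5 191.3  51. ] [575.3 190.7  46.5]
cD [575.6 223.8  51. ] [583.1 226.2  12.8]
plRlow [651.4 261.3  12. ] [ 6.565e+02  2.637e+02 -4.000e-01]
blkA [602.3 180.2  77. ] [607.  178.5  62.3]
blkB [603.6 234.9  77. ] [608.3 236.2  61.5]
[ 4.690e+02  2.084e+02 -1.000e-01] nan
[522.5 209.4 322.6]
```

```bash
python3 -c "
from h import *
print(plan([.555,-.24,.17],69))"
```

```text
(array([0.001, 0.001, 0.332]), array([  20. , -447.1,   -9. ]))
```

Request:
jog_arm:
  plan:
    - [0, 0, 0.33, 20, -447, -9, 1]
    - [0, 0, 0.33, 20, -447, -9, 1]
    - [0, 0, 0.33, 20, -447, -9, 1]
    - [0, 0, 0.33, 20, -447, -9, 1]
    - [0, 0, 0.33, 20, -447, -9, 1]
    - [0, 0, 0.33, 20, -447, -9, 1]
    - [0, 0, 0.33, 20, -447, -9, 1]
    - [0, 0, 0.33, 20, -447, -9, 1]
    - [0, 0, 0.33, 20, -447, -9, 1]
    - [0, 0, 0.33, 20, -447, -9, 1]
    - [0, 0, 0.33, 20, -447, -9, 1]
    - [0, 0, 0.33, 20, -447, -9, 1]

```text
time: 3.25
ee_pos: [0.5554, -0.2389, 0.1697]
eef_rot: [0.181, 0.984, 0.001, 0.0]
ft_force: [-0.3, 0.8, -0.1]
width: 0.0868
grip_force: 0.0
```

```bash
python3 - <<'E'
from h import *
s,c=wrist('w3');print(s['ee_pos'],s['eef_rot'],s['time'],abs(s['joint_vel']).max())
w=cloud(c,c['T']); q=w[:240].reshape(-1,3)
for lo,hi in((.004,.012),(.045,.054),(.054,.06)):
    m=(q[:,2]>lo)&(q[:,2]<hi)&(np.hypot(q[:,0]-.5,q[:,1]+.22)<.085); print(lo,m.sum(),rect(q[m]) if m.sum()>3 else '')
v,u=np.where((np.hypot(w[...,0]-.5,w[...,1]+.22)<.09)&(w[...,2]>.02)); print(u.min(),u.max(),v.min(),v.max())
u0,v0=max(0,min(int(np.median(u))-130,300)),max(0,int(np.median(v))-100); print(u0,v0)
cv2.imwrite("pics/z3.png",cv2.resize(c['image'][v0:v0+200,u0:u0+260],None,fx=3,fy=3,interpolation=2)[...,::-1])
E
```

```text
[ 0.55539477 -0.2389302   0.16965724] [1.80618062e-01 9.83553148e-01 5.47713567e-04 1.43296503e-04] 3.25 0.014391282608119477
0.004 1566 [ 504.4 -219.7   76.1  133.7   68.9]
0.045 7133 [ 504.3 -219.7   64.1  128.1   68.7]
0.054 1503 [ 504.4 -219.5   59.   127.3   69.2]
0 559 69 419
148 224
```

View pics/z3.png

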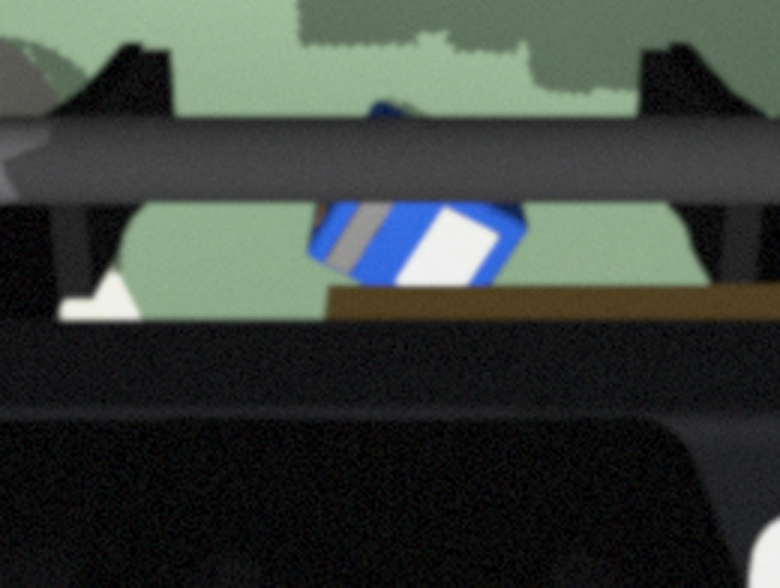

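That crop landed on the gripper, but the cloud gives the rack centre at (504.4, -219.6) and yaw 69°. Its sizes match those given.

```bash
python3 - <<'E'
from h import *
s,c=pickle.load(open('pics/w3.pkl','rb'));w=cloud(c,c['T']); q=w[:245].reshape(-1,3)*1000; 
a=np.radians(69);d=q[:,:2]-[504.4,-219.6]; X=d@[np.cos(a),np.sin(a)];Y=d@[-np.sin(a),np.cos(a)]
for yc in(-31,31):
    m=(abs(Y-yc)<20)&(q[:,2]>43)&(q[:,2]<62)&(abs(X)<45); print(yc,m.sum(),np.percentile(X[m],[0,.5,2,98,99.5,100]).round(1),np.median(q[m,2]))
    for x in range(-36,37,6):
        k=m&(abs(X-x)<3); print(x,k.sum(),np.median(q[k,2]).round(1) if k.sum() else '',end='; ')
    m=(abs(Y-yc)<27)&(q[:,2]>46)&(q[:,2]<53)&(abs(X)<25); print('Y',np.percentile(Y[m],[1,99]).round(1))
cv2.imwrite("pics/z3b.png",cv2.resize(c['image'][50:250,150:410],None,fx=3,fy=3,interpolation=2)[...,::-1])
E
```

```text
-31 2247 [-23.9 -23.6 -22.7  22.8  23.6  24. ] 51.454302894801515
-36 0 ; -30 0 ; -24 129 51.1; -18 283 51.4; -12 278 51.4; -6 303 51.4; 0 263 51.2; 6 305 51.5; 12 280 53.7; 18 283 51.5; 24 123 50.4; 30 0 ; 36 0 ; Y [-55.   -6.2]
31 3561 [-32.  -31.4 -30.4  30.4  31.4  32.1] 51.307612885887586
-36 0 ; -30 262 50.6; -24 335 51.1; -18 347 51.4; -12 346 51.4; -6 343 51.4; 0 328 51.1; 6 327 51.0; 12 338 51.0; 18 351 53.6; 24 331 53.2; 30 253 50.6; 36 0 ; Y [ 6.2 55.1]
```

View pics/z3b.png

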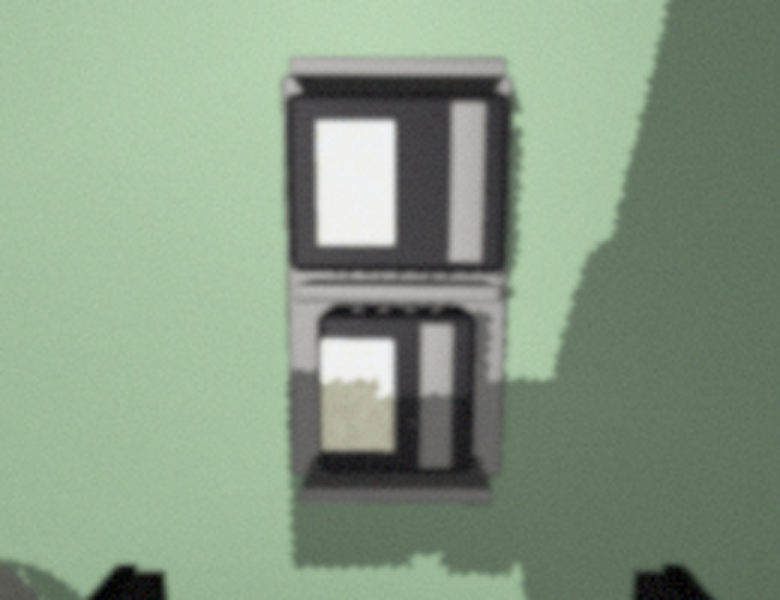

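The rear slot (zoom (400,180)) holds the 64 mm pack with its rib at X≈+20, so its nose is toward yaw 69°. The front slot holds the 48 mm one. The long pack's centre is at (475.5, -208.7).

```bash
python3 -c "
from h import *
print(plan([.4755,-.2087,.1],69))"
```

```text
(array([0.001, 0.   , 0.004]), array([85.4, -0.5, 69.6]))
```

Request:
jog_arm:
  plan:
    - [0, 0, 0.004, 85, -1, 0, 1]
    - [0, 0, 0.004, 85, -1, 40, 1]
    - [0, 0, 0.004, 85, -1, 70, 1]
    - [0, 0, 0.004, 85, -1, 70, 1]
    - [0, 0, 0.004, 85, -1, 70, 1]
    - [0, 0, 0.004, 85, -1, 70, 1]

```text
time: 3.9
ee_pos: [0.477, -0.2111, 0.1014]
eef_rot: [0.183, 0.983, -0.0, 0.001]
ft_force: [0.6, 0.7, 0.2]
width: 0.0872
grip_force: 0.0
```

```bash
python3 -c "
from h import *
s=status.read_state();print(s['ee_pos'],s['joint_vel'].round(3));print(plan([.4755,-.2087,.014],69))"
```

```text
[ 0.47704946 -0.21114269  0.10135108] [ 0.005 -0.002  0.004  0.     0.    -0.005  0.002]
(array([ 0.   ,  0.003, -0.001]), array([ 2.6,  1.7, 87.3]))
```

Request:
jog_arm:
  plan:
    - [0, 0.003, 0, 2.5, 1.5, 30, 1]
    - [0, 0.003, 0, 2.5, 1.5, 60, 1]
    - [0, 0.003, 0, 2.5, 1.5, 80, 1]
    - [0, 0.003, 0, 2.5, 1.5, 87, 1]
    - [0, 0.003, 0, 2.5, 1.5, 87, 1]
    - [0, 0.003, 0, 2.5, 1.5, 87, 1]
    - [0, 0.003, 0, 2.5, 1.5, 87, 1]

```text
time: 4.6
ee_pos: [0.4746, -0.209, 0.0139]
eef_rot: [0.183, 0.983, 0.0, -0.0]
ft_force: [0.3, 0.2, -0.1]
width: 0.0872
grip_force: 0.0
```

Request:
jog_arm:
  plan:
    - [0, 0, 0, 0, 0, 0, -1]
    - [0, 0, 0, 0, 0, 0, -1]
    - [0, 0, 0, 0, 0, 0, -1]
    - [0, 0, 0, 0, 0, 0, -1]
    - [0, 0, 0, 0, 0, 0, -1]
    - [0, 0, 0, 0, 0, 0, -1]
  squeeze: 25

```text
time: 5.2
ee_pos: [0.4735, -0.2086, 0.0127]
eef_rot: [0.183, 0.983, 0.0, -0.001]
ft_force: [-1.2, 0.7, 2.9]
width: 0.0637
grip_force: 25.0
```

Request:
jog_arm:
  plan:
    - [0, 0, 0, 0, 0, -10, -1]
    - [0, 0, 0, 0, 0, -30, -1]
    - [0, 0, 0, 0, 0, -60, -1]
    - [0, 0, 0, 0, 0, -90, -1]
    - [0, 0, 0, 0, 0, -90, -1]
    - [0, 0, 0, 0, 0, -90, -1]
    - [0, 0, 0, 0, 0, -90, -1]

```text
time: 5.9
ee_pos: [0.4729, -0.2084, 0.1015]
eef_rot: [0.183, 0.983, 0.0, -0.002]
ft_force: [0.8, 1.0, -3.2]
width: 0.064
grip_force: 25.0
```

```bash
python3 -c "
from h import *
s=status.read_state();print(s['ee_pos'],s['ft_force'],s['width']);print(plan([.56,-.03,.1],-1))"
```

```text
[ 0.47289594 -0.20840547  0.10149173] [ 0.75980213  0.98868767 -3.17682089] 0.06395919234180195
(array([-0.003, -0.004,  1.22 ]), array([-17. , 197.8,   1.4]))
```

Request:
jog_arm:
  plan:
    - [0, 0, 1.22, -17, 198, 1, -1]
    - [0, 0, 1.22, -17, 198, 1, -1]
    - [0, 0, 1.22, -17, 198, 1, -1]
    - [0, 0, 1.22, -17, 198, 1, -1]
    - [0, 0, 1.22, -17, 198, 1, -1]
    - [0, 0, 1.22, -17, 198, 1, -1]
    - [0, 0, 1.22, -17, 198, 1, -1]
    - [0, 0, 1.22, -17, 198, 1, -1]
    - [0, 0, 1.22, -17, 198, 1, -1]
    - [0, 0, 1.22, -17, 198, 1, -1]
    - [0, 0, 1.22, -17, 198, 1, -1]
    - [0, 0, 1.22, -17, 198, 1, -1]

```text
time: 7.1
ee_pos: [0.5606, -0.0303, 0.101]
eef_rot: [0.713, 0.701, -0.001, -0.002]
ft_force: [-0.2, 0.5, -2.9]
width: 0.0637
grip_force: 25.0
```

```bash
python3 -c "
from h import *
s=status.read_state();print(s['ee_pos'],s['ft_force'],s['width'],s['joint_vel'].round(3));print(plan([.56,-.03,.02],-1))"
```

```text
[ 0.56061695 -0.03026271  0.10097748] [-0.20835708  0.4670623  -2.91427849] 0.06370288395411834 [ 0.002 -0.005  0.001 -0.003  0.001  0.001 -0.008]
(array([-0.004, -0.001,  0.001]), array([ 0.2, -0.3, 81. ]))
```

Request:
jog_arm:
  plan:
    - [-0.003, 0, 0, 0, 0, 40, -1]
    - [-0.003, 0, 0, 0, 0, 75, -1]
    - [-0.003, 0, 0, 0, 0, 88, -1]
    - [-0.003, 0, 0, 0, 0, 92, -1]
    - [-0.003, 0, 0, 0, 0, 92, -1]
    - [-0.003, 0, 0, 0, 0, 94, -1]
    - [-0.003, 0, 0, 0, 0, 94, -1]

```text
time: 7.8
ee_pos: [0.5615, -0.03, 0.0086]
eef_rot: [0.713, 0.701, 0.001, 0.0]
ft_force: [-0.1, -0.4, -2.4]
width: 0.0641
grip_force: 25.0
```

Request:
jog_arm:
  plan:
    - [0, 0, 0, 0, 0, 1.5, -1]
    - [0, 0, 0, 0, 0, 1.5, -1]
    - [0, 0, 0, 0, 0, 3, -1]
    - [0, 0, 0, 0, 0, 3, -1]
    - [0, 0, 0, 0, 0, 4, -1]
    - [0, 0, 0, 0, 0, 4, -1]

```text
time: 8.4
ee_pos: [0.561, -0.0301, 0.0046]
eef_rot: [0.713, 0.701, 0.001, -0.001]
ft_force: [-5.3, 1.0, 14.1]
width: 0.064
grip_force: 25.0
```

Request:
jog_arm:
  plan:
    - [0, 0, 0, 0, 0, -1, -1]
    - [0, 0, 0, 0, 0, -1, 1]
    - [0, 0, 0, 0, 0, -1, 1]
    - [0, 0, 0, 0, 0, -1, 1]
    - [0, 0, 0, 0, 0, -1, 1]
    - [0, 0, 0, 0, 0, -1, 1]
    - [0, 0, 0, 0, 0, -40, 1]
    - [0, 0, 0, 0, 0, -90, 1]
    - [0, 0, 0, 0, 0, -140, 1]
    - [0, 0, 0, 0, 0, -155, 1]
    - [0, 0, 0, 0, 0, -155, 1]
    - [0, 0, 0, 0, 0, -155, 1]

```text
time: 9.6
ee_pos: [0.5603, -0.03, 0.1577]
eef_rot: [0.713, 0.701, 0.0, -0.001]
ft_force: [-1.1, 0.8, -0.3]
width: 0.0873
grip_force: 0.0
```

```bash
python3 -c "
from h import *
s=status.read_state();print(s['ee_pos'],s['ft_force'],s['width'],s['joint_vel'].round(3));print(plan([.625,-.03,.16],89))"
```

```text
[ 0.56029928 -0.03001436  0.15769097] [-1.08550141  0.79599574 -0.31684005] 0.08732052390049637 [ 0.004  0.022 -0.007  0.018  0.    -0.002 -0.   ]
(array([ 1.000e-03, -1.000e-03, -1.571e+00]), array([ 1.2, 64.7, -2.3]))
```

Request:
jog_arm:
  plan:
    - [0, 0, -1.571, 1, 65, -2, 1]
    - [0, 0, -1.571, 1, 65, -2, 1]
    - [0, 0, -1.571, 1, 65, -2, 1]
    - [0, 0, -1.571, 1, 65, -2, 1]
    - [0, 0, -1.571, 1, 65, -2, 1]
    - [0, 0, -1.571, 1, 65, -2, 1]
    - [0, 0, -1.571, 1, 65, -2, 1]
    - [0, 0, -1.571, 1, 65, -2, 1]
    - [0, 0, -1.571, 1, 65, -2, 1]
    - [0, 0, -1.571, 1, 65, -2, 1]
    - [0, 0, -1.571, 1, 65, -2, 1]
    - [0, 0, -1.571, 1, 65, -2, 1]

```text
time: 10.8
ee_pos: [0.6247, -0.0305, 0.1582]
eef_rot: [0.008, 1.0, 0.001, -0.002]
ft_force: [-0.0, 0.2, 0.4]
width: 0.0871
grip_force: 0.0
```

Request:
jog_arm:
  plan:
    - [0, 0, 0, 0, 0, 0, 1]
    - [0, 0, 0, 0, 0, 0, 1]

```text
time: 11.0
ee_pos: [0.6253, -0.0304, 0.1596]
eef_rot: [0.01, 1.0, 0.0, -0.001]
ft_force: [1.1, 0.1, 0.1]
width: 0.0869
grip_force: 0.0
```

```bash
cat >> h.py <<'E'
def top(w,cx,cy,lo,hi,r=.06):
    q=w.reshape(-1,3); m=(q[:,2]>lo)&(q[:,2]<hi)&(np.hypot(q[:,0]-cx,q[:,1]-cy)<r); return q[m]
E
python3 - <<'E'
from h import *
s,c=wrist('w4');print(s['ee_pos'],s['eef_rot'],s['time'],abs(s['joint_vel']).max())
w=cloud(c,c['T'])[:245]; q=top(w,.56,-.03,.035,.052); print(len(q),rect(q),np.median(q[:,2]))
r=top(w,.56,-.03,.0455,.052,.05); print('rib',len(r),np.median(r,0))
t=cloud(camera('top'));q=top(t,.56,-.03,.035,.06);print('topcam',rect(q))
print(plan([.56,-.03,.1],89))
cv2.imwrite("pics/z4.png",c['image'][...,::-1])
E
```

```text
[ 0.62526128 -0.03039867  0.1595694 ] [ 9.82258870e-03  9.99951453e-01  4.96241809e-04 -6.02475831e-04] 11.0 0.007693578957871669
4201 [561.3 -31.6  50.6  63.7  88.8] 0.04317916263055677
rib 353 [ 0.58127573 -0.03191336  0.04604788]
topcam [0. 0. 0. 0. 0.]
(array([ 0.001, -0.   , -0.001]), array([65.5, -0.9, 60.1]))
```

Request:
jog_arm:
  plan:
    - [0, 0, 0, 64, -1.5, 0, 1]
    - [0, 0, 0, 64, -1.5, 30, 1]
    - [0, 0, 0, 64, -1.5, 60, 1]
    - [0, 0, 0, 64, -1.5, 60, 1]
    - [0, 0, 0, 64, -1.5, 60, 1]

```text
time: 11.6
ee_pos: [0.5619, -0.0307, 0.101]
eef_rot: [0.009, 1.0, 0.0, -0.0]
ft_force: [1.2, 0.1, 1.1]
width: 0.0867
grip_force: 0.0
```

```bash
python3 -c "
from h import *
s=status.read_state();print(s['ee_pos'],s['joint_vel'].round(3));print(plan([.5612,-.0315,.0115],88.8))"
```

```text
[ 0.56190104 -0.03069367  0.10104888] [ 0.    -0.014  0.005 -0.033  0.002  0.002  0.003]
(array([ 0.001, -0.   ,  0.003]), array([ 0.7, -0.9, 89.5]))
```

Request:
jog_arm:
  plan:
    - [0, 0, 0.003, 0.7, -1, 40, 1]
    - [0, 0, 0.003, 0.7, -1, 75, 1]
    - [0, 0, 0.003, 0.7, -1, 89, 1]
    - [0, 0, 0.003, 0.7, -1, 89, 1]
    - [0, 0, 0.003, 0.7, -1, 89, 1]
    - [0, 0, 0.003, 0.7, -1, 89, -1]
    - [0, 0, 0.003, 0.7, -1, 89, -1]
    - [0, 0, 0.003, 0.7, -1, 89, -1]
    - [0, 0, 0.003, 0.7, -1, 89, -1]
    - [0, 0, 0.003, 0.7, -1, 89, -1]
    - [0, 0, 0.003, 0.7, -1, 89, -1]
    - [0, 0, 0.003, 0.7, -1, 89, -1]
  squeeze: 40

```text
time: 12.8
ee_pos: [0.561, -0.0317, 0.0116]
eef_rot: [0.01, 1.0, 0.001, 0.0]
ft_force: [-0.8, 0.0, 2.1]
width: 0.0497
grip_force: 40.0
```

Request:
jog_arm:
  plan:
    - [0, 0, 0, 0, 0, -15, -1]
    - [0, 0, 0, 0, 0, -50, -1]
    - [0, 0, 0, 0, 0, -90, -1]
    - [0, 0, 0, 30, 50, -90, -1]
    - [0, 0, 0, 30, 100, -90, -1]
    - [0, 0, 0, 30, 150, -90, -1]
    - [0, 0, 0, 30, 200, -90, -1]
    - [0, 0, 0, 30, 239, -90, -1]
    - [0, 0, 0, 30, 239, -90, -1]
    - [0, 0, 0, 30, 239, -90, -1]
    - [0, 0, 0, 30, 239, -90, -1]

```text
time: 13.9
ee_pos: [0.5361, 0.2063, 0.1021]
eef_rot: [0.011, 1.0, 0.0, 0.0]
ft_force: [-0.2, -0.7, -2.9]
width: 0.0495
grip_force: 40.0
```

```bash
python3 - <<'E'
from h import *
s,c=wrist('w5');print(s['ee_pos'],s['eef_rot'],s['ft_force'],s['joint_vel'].round(3))
w=cloud(c,c['T'])[:300]; e=s['ee_pos']
q=top(w,e[0],e[1],e[2]+.02,e[2]+.035,.05)
print(len(q), rect(q) if len(q)>9 else '')
print(plan([.530,.2078,.039],89))
cv2.imwrite("pics/z5.png",cv2.resize(c['image'][60:360],None,fx=1,fy=1)[...,::-1])
E
```

```text
[0.53610909 0.20625639 0.10205132] [1.12298054e-02 9.99936928e-01 1.20699748e-04 1.27410441e-04] [-0.23851336 -0.65615588 -2.86816153] [ 0.014 -0.002  0.005  0.005 -0.004 -0.004 -0.002]
6922 [525.1 207.3  72.   42.   88.6]
(array([ 0.   ,  0.   , -0.006]), array([ 6.3,  1.6, 63. ]))
```

View pics/z5.png

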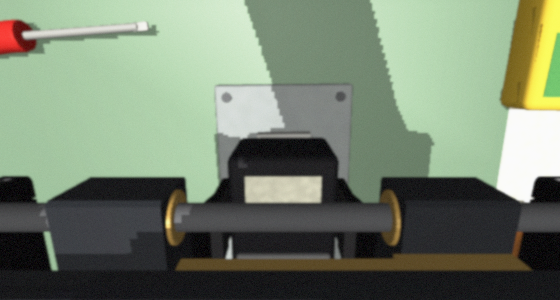

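The pack is held, with its tail edge at (231–336,150) centred over the lip at (258–310,133). I'll descend in front of the contact.

Request:
jog_arm:
  plan:
    - [0, 0, -0.004, 6, 1.5, 0, -1]
    - [0, 0, -0.004, 6, 1.5, 25, -1]
    - [0, 0, -0.004, 6, 1.5, 50, -1]
    - [0, 0, -0.004, 6, 1.5, 60, -1]
    - [0, 0, -0.004, 6, 1.5, 63, -1]
    - [0, 0, -0.004, 6, 1.5, 63, -1]
    - [0, 0, -0.004, 6, 1.5, 63, -1]

```text
time: 14.65
ee_pos: [0.5307, 0.2098, 0.0399]
eef_rot: [0.009, 1.0, 0.001, 0.001]
ft_force: [0.8, -0.5, -3.0]
width: 0.0497
grip_force: 40.0
```

Request:
jog_arm:
  plan:
    - [0, 0, 0, -4, -1.5, 0, -1]
    - [0, 0, 0, -8, -1.5, 0, -1]
    - [0, 0, 0, -8, -1.5, 0, -1]
    - [0, 0, 0, -9, -1.5, 0, -1]
    - [0, 0, 0, -9, -1.5, 0, -1]

```text
time: 15.15
ee_pos: [0.539, 0.2079, 0.0387]
eef_rot: [0.008, 1.0, 0.001, 0.0]
ft_force: [-0.1, 0.3, -2.6]
width: 0.0498
grip_force: 40.0
```

Request:
jog_arm:
  plan:
    - [0, 0, 0, -1.5, 0, 0, -1]
    - [0, 0, 0, -3, 0, 0, -1]
    - [0, 0, 0, -3, 0, 0, -1]
    - [0, 0, 0, -3, 0, 0, -1]

```text
time: 15.55
ee_pos: [0.5419, 0.2079, 0.0387]
eef_rot: [0.008, 1.0, 0.001, 0.0]
ft_force: [-0.4, -0.5, -2.0]
width: 0.0492
grip_force: 40.0
```

Request:
jog_arm:
  plan:
    - [0, 0, 0, -1.5, 0, 0, -1]
    - [0, 0, 0, -3, 0, 0, -1]
    - [0, 0, 0, -3, 0, 0, -1]
    - [0, 0, 0, -3, 0, 0, -1]

```text
time: 15.95
ee_pos: [0.5444, 0.2079, 0.0385]
eef_rot: [0.008, 1.0, 0.0, -0.0]
ft_force: [-4.2, -0.0, -0.0]
width: 0.0497
grip_force: 40.0
```

Request:
jog_arm:
  plan:
    - [0, 0, 0, -1.5, 0, 0, -1]
    - [0, 0, 0, -3, 0, 0, -1]
    - [0, 0, 0, -3, 0, 0, -1]
    - [0, 0, 0, -3, 0, 0, -1]

```text
time: 16.35
ee_pos: [0.5474, 0.2078, 0.0385]
eef_rot: [0.008, 1.0, 0.0, -0.0]
ft_force: [-5.1, -0.3, -0.4]
width: 0.0496
grip_force: 40.0
```

Request:
jog_arm:
  plan:
    - [0, 0, 0, -1.5, 0, 0, -1]
    - [0, 0, 0, -3, 0, 0, -1]
    - [0, 0, 0, -3, 0, 0, -1]
    - [0, 0, 0, -3, 0, 0, -1]

```text
time: 16.75
ee_pos: [0.5502, 0.2078, 0.0385]
eef_rot: [0.008, 1.0, 0.0, -0.001]
ft_force: [-6.5, -0.6, -0.2]
width: 0.0497
grip_force: 40.0
```

Request:
jog_arm:
  plan:
    - [0, 0, 0, -1.5, 0, 0, -1]
    - [0, 0, 0, -3, 0, 0, -1]
    - [0, 0, 0, -4.5, 0, 0, -1]
    - [0, 0, 0, -6, 0, 0, -1]
    - [0, 0, 0, -7, 0, 0, -1]
    - [0, 0, 0, -7, 0, 0, -1]
    - [0, 0, 0, -7, 0, 0, -1]

```text
time: 17.45
ee_pos: [0.5567, 0.2077, 0.0385]
eef_rot: [0.008, 1.0, 0.0, -0.001]
ft_force: [-7.6, -1.1, 2.5]
width: 0.0495
grip_force: 40.0
```

Request:
jog_arm:
  plan:
    - [0, 0, 0, -1, 0, 0, -1]
    - [0, 0, 0, -2, 0, 0, -1]
    - [0, 0, 0, -2, 0, 0, -1]

```text
time: 17.75
ee_pos: [0.5586, 0.2077, 0.0384]
eef_rot: [0.008, 1.0, 0.0, -0.001]
ft_force: [-8.9, 0.2, 2.2]
width: 0.05
grip_force: 40.0
```

Request:
jog_arm:
  plan:
    - [0, 0, 0, -0.5, 0, 0, -1]
    - [0, 0, 0, -1, 0, 0, -1]
    - [0, 0, 0, -1, 0, 0, -1]

```text
time: 18.05
ee_pos: [0.5595, 0.2077, 0.0384]
eef_rot: [0.008, 1.0, 0.0, -0.001]
ft_force: [-9.0, -0.8, 1.9]
width: 0.0498
grip_force: 40.0
```

Request:
jog_arm:
  plan:
    - [0, 0, 0, -0.5, 0, 0, -1]
    - [0, 0, 0, -1, 0, 0, -1]
    - [0, 0, 0, -1, 0, 0, -1]

```text
time: 18.35
ee_pos: [0.5604, 0.2077, 0.0384]
eef_rot: [0.008, 1.0, 0.0, -0.001]
ft_force: [-9.4, -0.7, 2.8]
width: 0.0497
grip_force: 40.0
```

Request:
jog_arm:
  plan:
    - [0, 0, 0, -0.5, 0, 0, -1]
    - [0, 0, 0, -1, 0, 0, -1]
    - [0, 0, 0, -1, 0, 0, -1]

```text
time: 18.65
ee_pos: [0.5612, 0.2077, 0.0383]
eef_rot: [0.008, 1.0, 0.0, -0.002]
ft_force: [-10.7, -1.0, 2.1]
width: 0.0498
grip_force: 40.0
```

Request:
jog_arm:
  plan:
    - [0, 0, 0, -0.5, 0, 0, -1]
    - [0, 0, 0, -0.7, 0, 0, -1]
    - [0, 0, 0, -0.7, 0, 0, -1]

```text
time: 18.95
ee_pos: [0.5612, 0.2077, 0.0382]
eef_rot: [0.008, 1.0, 0.0, -0.002]
ft_force: [-14.0, -0.5, 4.5]
width: 0.0501
grip_force: 40.0
```

The contact has bottomed: force steps up at TCP x≈561.2. Next I'll check the pack's tilt before lowering.

```bash
cat > t.py <<'E'
from h import *
import sys
s,c=wrist(sys.argv[1]);print(s['ee_pos'],s['ft_force'].round(1))
w=cloud(c,c['T']); e=s['ee_pos']
q=w[:300].reshape(-1,3);zt=e[2]+.032
m=(abs(q[:,1]-e[1])<.02)&(abs(q[:,2]-zt)<.008)&(q[:,0]>e[0]-.034)&(q[:,0]<e[0]+.03);P=q[m]
for x in range(-34,30,4):
    k=abs(P[:,0]-e[0]-x/1e3)<.002
    if k.sum()>5: print(x,k.sum(),(np.median(P[k,2])*1000).round(1),end=' | ')
print('\ntail',(P[:,0].min()-.5583)*1000)
E
python3 t.py w6
```

```text
[0.56120545 0.20767569 0.03821124] [-14.   -0.5   4.5]
-34 19 64.5 | -30 1080 68.8 | -26 792 69.8 | -22 779 70.0 | -18 761 70.0 | -14 726 70.0 | -10 355 70.0 | 6 547 69.7 | 10 131 69.4 | 
tail -29.326151230369966
```

Request:
jog_arm:
  plan:
    - [0, 0, 0, 0.5, 0, 0, -1]
    - [0, 0, 0, 0.5, 0, 2, -1]
    - [0, 0, 0, 0.5, 0, 4, -1]
    - [0, 0, 0, 0.5, 0, 6, -1]
    - [0, 0, 0, 0.5, 0, 6, -1]

```text
time: 19.5
ee_pos: [0.5611, 0.2079, 0.032]
eef_rot: [0.008, 1.0, 0.0, -0.002]
ft_force: [-10.7, 0.2, 0.3]
width: 0.0499
grip_force: 40.0
```

Request:
jog_arm:
  plan:
    - [0, 0, 0, 0, 0, 2, -1]
    - [0, 0, 0, 0, 0, 4, -1]
    - [0, 0, 0, 0, 0, 4, -1]

```text
time: 19.8
ee_pos: [0.5611, 0.208, 0.028]
eef_rot: [0.008, 1.0, 0.0, -0.002]
ft_force: [-9.8, 0.6, 0.0]
width: 0.0497
grip_force: 40.0
```

Request:
jog_arm:
  plan:
    - [0, 0, 0, 0, 0, 1, -1]
    - [0, 0, 0, 0, 0, 2, -1]
    - [0, 0, 0, 0, 0, 2, -1]

```text
time: 20.1
ee_pos: [0.5611, 0.208, 0.0262]
eef_rot: [0.008, 1.0, 0.0, -0.002]
ft_force: [-11.1, 0.5, 1.8]
width: 0.0499
grip_force: 40.0
```

Request:
jog_arm:
  plan:
    - [0, 0, 0, 0, 0, 1, -1]
    - [0, 0, 0, 0, 0, 1.5, -1]
    - [0, 0, 0, 0, 0, 1.5, -1]

```text
time: 20.4
ee_pos: [0.5611, 0.208, 0.0248]
eef_rot: [0.008, 1.0, 0.0, -0.002]
ft_force: [-11.5, 0.4, 2.5]
width: 0.0497
grip_force: 40.0
```

Request:
jog_arm:
  plan:
    - [0, 0, 0, 0, 0, 0.7, -1]
    - [0, 0, 0, 0, 0, 1, -1]
    - [0, 0, 0, 0, 0, 1, -1]

```text
time: 20.7
ee_pos: [0.5611, 0.208, 0.0238]
eef_rot: [0.008, 1.0, 0.0, -0.002]
ft_force: [-11.4, 0.7, 3.0]
width: 0.0499
grip_force: 40.0
```

```bash
python3 t.py w7
```

```text
[0.56110165 0.20796155 0.0238039 ] [-11.4   0.7   3. ]
-34 23 51.7 | -30 1083 54.3 | -26 784 55.3 | -22 791 55.6 | -18 755 55.6 | -14 730 55.7 | -10 342 55.5 | 6 554 55.3 | 10 125 55.0 | 
tail -29.5098880294673
```

Request:
jog_arm:
  plan:
    - [0, 0, 0, 0, 0, 0.7, -1]
    - [0, 0, 0, 0, 0, 1, -1]
    - [0, 0, 0, 0, 0, 1, -1]

```text
time: 21.05
ee_pos: [0.5611, 0.208, 0.0236]
eef_rot: [0.008, 1.0, 0.001, -0.002]
ft_force: [-16.4, -1.1, 10.9]
width: 0.0495
grip_force: 40.0
```

Request:
jog_arm:
  plan:
    - [0, 0, 0, 1, 0, 0, -1]
    - [0, 0, 0, 2, 0, 0, -1]
    - [0, 0, 0, 2, 0, 0, -1]
    - [0, 0, 0, 2, 0, 0, 1]
    - [0, 0, 0, 2, 0, 0, 1]
    - [0, 0, 0, 2, 0, 0, 1]
    - [0, 0, 0, 2, 0, 0, 1]
    - [0, 0, 0, 2, 0, 0, 1]
    - [0, 0, 0, 2, 0, 0, 1]

```text
time: 21.95
ee_pos: [0.5613, 0.2075, 0.0233]
eef_rot: [0.008, 1.0, 0.001, 0.0]
ft_force: [0.3, -0.1, 0.4]
width: 0.0847
grip_force: 0.0
```

```bash
python3 t.py w8
```

```text
[0.56125776 0.20753224 0.02325842] [ 0.3 -0.1  0.4]
-34 439 54.7 | -30 808 55.1 | -26 808 55.3 | -22 780 55.5 | -18 743 55.4 | -14 752 55.5 | -10 280 55.4 | 2 6 55.9 | 6 599 55.1 | 10 80 54.8 | 
tail -31.03478878833277
```

Request:
jog_arm:
  plan:
    - [0, 0, 0, 0, 0, -15, 1]
    - [0, 0, 0, 0, 0, -50, 1]
    - [0, 0, 0, 0, 0, -90, 1]
    - [0, 0, 0, -50, 0, -130, 1]
    - [0, 0, 0, -60, 0, -150, 1]
    - [0, 0, 0, -60, 0, -150, 1]
    - [0, 0, 0, -60, 0, -150, 1]
    - [0, 0, 0, -60, 0, -150, 1]
    - [0, 0, 0, -60, 0, -150, 1]

```text
time: 22.9
ee_pos: [0.6199, 0.2065, 0.1723]
eef_rot: [0.008, 1.0, 0.0, -0.001]
ft_force: [-0.2, 0.7, -0.5]
width: 0.087
grip_force: 0.0
```

```bash
python3 - <<'E'
from h import *
s,c=wrist('w9');print(s['ee_pos'],s['time'],s['ft_force'].round(1))
w=cloud(c,c['T'])[:250]; q=top(w,.5583,.2078,.048,.058,.05);q=q[abs(q[:,1]-.2078)<.03]
print(rect(q),np.median(q,0)); A=np.c_[q[:,:2]-q[:,:2].mean(0),np.ones(len(q))]; print(np.linalg.lstsq(A,q[:,2],rcond=None)[0])
cv2.imwrite("pics/z9.png",cv2.resize(c['image'][60:260,170:430],None,fx=3,fy=3,interpolation=2)[...,::-1])
E
```

```text
[0.61994516 0.20650032 0.17234213] 22.9 [-0.2  0.7 -0.5]
[566.8 208.3  50.7  80.7  88.9] [0.55754753 0.20844607 0.05508984]
[-0.02543431  0.00203145  0.05482792]
```

View pics/z9.png

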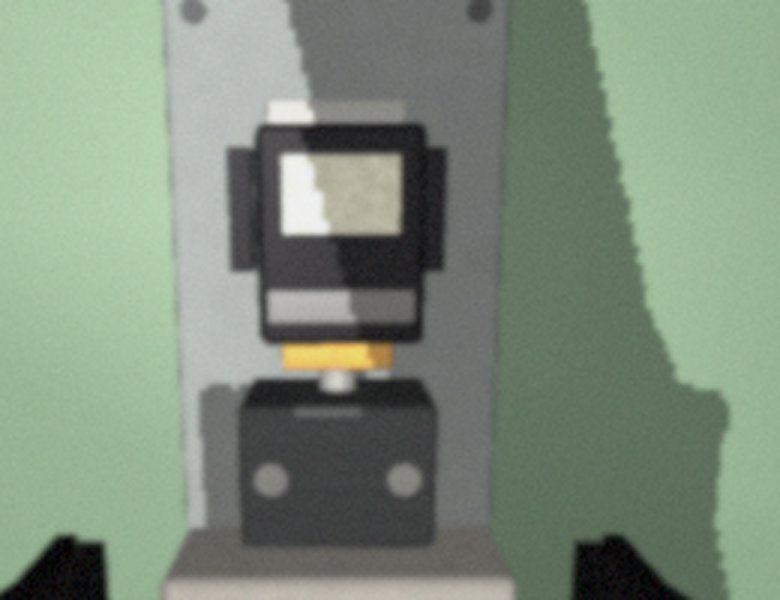

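The pack sits behind the lip at zoom (335,112), between the rails, with its nose on the pressed contact at (337,356). One last check of flatness and tail position before I hand in.

```bash
python3 - <<'E'
from h import *
for n,cx,cy in(('w9',.5583,.2083),('w4',.5613,-.0316)):
    s,c=pickle.load(open(f'pics/{n}.pkl','rb')); q=cloud(c,c['T'])[:250].reshape(-1,3)
    h=.05 if n=='w9' else .038
    d=q-[cx,cy,0]; m=(abs(d[:,1])<.02)&(q[:,2]>h)&(q[:,2]<h+.012)
    print(n,'tail',d[m&(d[:,0]>-.05)&(d[:,0]<0),0].min()*1000)
    for x in range(-30,34,6):
        k=m&(abs(d[:,0]-x/1e3)<.003); print(x,(np.median(q[k,2])*1000).round(1) if k.any() else '',end=' | ')
s,c=pickle.load(open('pics/w9.pkl','rb'))
print([ (ray(c,c['T'],170+u/3-.33,60+v/3-.33,.056)*1000).round(1) for u,v in((258,125),(424,124),(422,341),(263,342))])
E
```

```text
w9 tail -32.08969955152951
-30 54.6 | -24 55.2 | -18 55.4 | -12 55.5 | -6 55.4 | 0 55.2 | 6 55.1 | 12 55.2 | 18 57.8 | 24 57.4 | 30 54.8 | w4 tail -32.23327329014225
-30 42.5 | -24 43.2 | -18 43.4 | -12 43.4 | -6 43.4 | 0 43.1 | 6 43.0 | 12 43.1 | 18 45.8 | 24 45.4 | 30 42.6 | [array([526.8, 185.8,  56. ]), array([527.3, 233. ,  56. ]), array([589. , 232.7,  56. ]), array([588.5, 185. ,  56. ])]
```

The profile matches the one taken on the bench plus 12 mm, so the pack is flat. Its tail is at -32 mm, so it is seated.

```bash
python3 -c "
from bench import order
print(order.close_job())"
```

```text
the job is handed in; nothing more can be done
None
```

The long pack is in the analyser's cradle, flat on the floor and let go, with its tail behind the lip and the contact pressed in, and the job is handed in (about 23 s used; no verdict was returned).

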